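Pack out the caddy clamp by feel

TASK

The toggle clamp's sprung rubber tip no longer reaches the pour-spout caddy's white tab, so the caddy rattles. Find by feel which of the three packers slides in, nose first and flat along the tab, between tab and tip with a light drag - not the one that is loose and not one that would have to be forced, so never push hard - and leave that one nipped in there, straight, with its nose flush with the tab's far edge. Any other packer should end lying flat on the mat or cart top, and nothing else should be disturbed.

Things in the scene. Friction and masses are not known exactly. Their poses are not given: they have to be found in the camera images.
- caddy: Grey plastic caddy, 180 x 120 x 75 mm, dowelled to the cart (cannot shift). Origin: on the cart top straight below the clamp tip. x is the direction in which a packer slides in, entering from the -x side, nearest the robot. The box takes up x -30 to +150 mm, y -145 to -25 mm; spouts in it stick up to 100 mm, all beyond x = +45 mm.
- tab (a point): Point on the flat top of the caddy's white tab, 24 mm above the cart, straight below the clamp tip; axes as caddy. The top reaches 30 mm either way along x (far edge x = +30 mm, entry edge x = -30 mm) and 25 mm either way along y. Before the entry edge is free space down to the cart. It cracks if a packer is pressed on it with over 25 N.
- clamp: Closed steel toggle clamp, bolted down, fixed to the caddy's place; origin and axes as caddy. Base and red handle on the +y side, y +35 to +180 mm, up to 68 mm high. Its arm (20 mm wide in x, underside 51 mm above the cart) reaches over the tab and carries a lock-nutted spindle (top under 90 mm) with a sprung black rubber dome tip, 9 mm radius, above tab.
- clamp_axis (a point): Where the spindle axis meets the arm's underside, 51 mm above the cart. The clear gap from tab top to rubber tip is unknown, 3.2 to 8.5 mm, new each time: one packer fits (rarely two). The tip yields upward: 4.5 N to start, 5.7 N at its solid stop 2.5 mm up. Fit: 4 to 12 N push as the bevel lifts it, then 3 to 8 N drag, fading at rest. Loose: under 2 N. Too thick: jams on the bevel, over 13 N.
- packer5: Green flat plastic packer (shim), 5 mm thick, 120 mm long, 28 mm wide, 18 g. Origin: centre of its underside; x runs along it to the nose, z up out of its top face. The last 20 mm of the nose are bevelled on the top side, down to 2 mm thick at the end; the underside is flat. A black dot marks the tail. At the start it lies flat on the mat, bevel up.
- packer7: Yellow flat plastic packer (shim), 7 mm thick, 120 mm long, 28 mm wide, 24 g. Origin: centre of its underside; x runs along it to the nose, z up out of its top face. The last 20 mm of the nose are bevelled on the top side, down to 2 mm thick at the end; the underside is flat. A black dot marks the tail. At the start it lies flat on the mat, bevel up.
- packer9: Orange flat plastic packer (shim), 9 mm thick, 120 mm long, 28 mm wide, 30 g. Origin: centre of its underside; x runs along it to the nose, z up out of its top face. The last 20 mm of the nose are bevelled on the top side, down to 2 mm thick at the end; the underside is flat. A black dot marks the tail. At the start it lies flat on the mat, bevel up.
- packer5_nose (a point): The middle of the nose's lower edge of the 5 mm packer (60 mm ahead of its origin along x, on the underside). A packer held near its tail tips in the grip if the nose is pressed down.
- packer7_nose (a point): The middle of the nose's lower edge of the 7 mm packer (60 mm ahead of its origin along x, on the underside). A packer held near its tail tips in the grip if the nose is pressed down.
- packer9_nose (a point): The middle of the nose's lower edge of the 9 mm packer (60 mm ahead of its origin along x, on the underside). A packer held near its tail tips in the grip if the nose is pressed down.
- mat: Black rubber bar mat, 180 x 260 mm and 5 mm thick, fixed on the cart; origin at the centre of its underside. The packers lie side by side on it, about 84 mm apart, noses pointing roughly away from the robot.
- measuring_cup: Clear polycarbonate measuring cup with a handle, 82 mm across, 100 mm tall; origin at the centre of its underside. Bystander.
- pourer: Blue bottle pourer with a black stopper, lying down, about 110 mm long, 38 mm across its flange; origin on the cart under its middle. Bystander.
- salt_dish: White enamel salt-rim dish with a blue rim, 136 mm across, 30 mm tall; origin at the centre of its underside. Bystander.
- shaker: Steel cobbler shaker standing upright, 86 mm across, 210 mm tall; origin at the centre of its underside. Bystander.
Mind the look-alikes: they are no part of the job. Of the things that look like the packer7, the smallest one is meant.

How it is judged:
By the outcome, as a careful person would: the job done as asked, in the order asked, and still so for the second after the job is handed in, with the robot touching nothing.
It also fails if it takes over 72 s, if anything falls off the work surface, if the arm or the gripper's body presses on something with over 40 N, if the wrist force passes 120 N, or if a joint passes its speed limit or range.

ROBOT

A 6-joint arm with a two-finger parallel gripper is mounted at the origin on the work surface. World frame = base frame: x ahead of the robot, y to its left, z up, the work surface at z = 0. Lengths are in m, angles in rad, forces in N, time in s.
With the tool pointing down it reaches from about 0.225 to 0.875 m from the base axis. Payload 3.4 kg.
Tool frame: the origin (TCP) lies at the very end of the fingers, on their centre line; the grasp point (between the pads) lies 19 mm behind it; z points along the fingers, y is the direction in which the jaws open and shut (so a half turn about z gives the same grasp; the last joint's range is limited). The gripper opens to 85 mm and grips with 20 to 120 N. Pads are 22 mm wide; open, the fingers measure 114 mm over their backs; the gripper's body (76 mm by 85 mm) begins 54 mm behind the grasp point. The pads swing forward as they close: fully open they stand 13 mm farther back than shut.
Start: joints at [0.997, 0.276, 1.505, -0, 1.361, -0.121], TCP at [0.252, 0.517, 0.231] pointing down, gripper open.
Joint ranges: [-2.89, 2.89], [-0.75, 2.08], [0.22, 2.7], [-1.18, 4.32], [0.11, 2.71], [-2.7, 2.7]. Speed limits (rad/s): [2.57, 2.57, 3.14, 3.14, 3.14, 3.14].

INTERFACE

Orientations are given as a unit quaternion [w, x, y, z].
In Python, from rig import telemetry, optics, order gives the robot as it stands.
- The arm moves only by the shell command python3 -m creep 'ROWS' [FORCE]. ROWS is a JSON object of lists of equal length, an entry for each row: "slide": the shift along the world's x, y, z normalised to -1 to 1, where 1 is 0.15 m, a list of three; "twist": the turn, a rotation vector about the world's x, y, z normalised to -1 to 1, where 1 is 360 degrees, a list of three; "fingers": the gripper's target within -1 to 1 (fully open at 1, half-way at 0, shut at -1). A call has 1 to 20 rows; each row is the pose to reach, as a shift and turn from the pose commanded when the call began, turning the shorter way round; what a row does not reach only later rows make up. A row lasts 1/10 s, in which the tool goes at most 50 mm and 8.59 degrees, less where a joint would pass 70% of its speed; a pose out of reach is approached as far as the arm can. A call with a number of a shift or a turn outside -1 to 1 is refused whole. A call with a gripper value outside its range is refused whole. The fingers move at their own pace and stop on an object; FORCE is the grip in N (left out, the last holds). Time passes only in rows, so rows that repeat a pose let the fingers close. It gives the time, the measured TCP pose, the force and the opening at its end, in the units of the state.
- telemetry.get_state(): the state, without advancing time (a new reading comes with each control period).
- optics.get_image(name): name is "scene" or "top" or "wrist"; returns a dict with "img" (384x512x3 uint8, blue, green, red), "depth" (384x512 float32, m along the optical axis (not along the pixel's ray), 0 where there is no reading), "fovy" (degrees; the focal length in pixels is half the picture's height over the tangent of half this angle, whatever the lens; pixels are square), "cx", "cy" (the principal point, pixels), "world_from_camera" (4x4, takes a point from camera to world coordinates). Camera axes: x right, y down, z forward; pixel columns grow to the right and rows downward; lengths in m; the calibration is good to about 2 mm. A picture is of the moment at which its call begins.
- order.sign_off(): hands the job in, once; it reports no verdict.
The state is a dict: "clock": time; "qpos": joint angles; "qd": joint speeds; "effort": joint torques, N m; "position": TCP position; "ee_rot": TCP orientation; "contact_force": force on the tool from outside, world axes, zero at the start; "moment": the same for the moment, N m; "width": finger opening in m.
Only numpy, scipy, OpenCV 4.12 (cv2) and the standard library are available. Lean on these libraries where they do the work, as an engineer would, in place of code of your own. Each camera call takes 0.05 s, during which the arm holds its last target.

## Working session

There is one attempt and no reset: what is moved stays moved. The work goes in short steps, Python scripts to look and compute and a shell command to move; the robot and the scene stay as the last step left them, time stands still between calls to the robot, and variables do not carry over. Pictures are saved under pics/ and viewed, and the job is handed in when it is done.

```bash
ls; mkdir -p pics
python3 - <<'E'
from rig import telemetry, optics, order
import cv2,json
s=telemetry.get_state(); print(s)
for n in ["scene","top","wrist"]:
    d=optics.get_image(n); cv2.imwrite(f"pics/{n}0.png",d["img"])
    print(n,d["fovy"],d["cx"],d["cy"],d["world_from_camera"])
    import numpy as np; np.savez(f"{n}0.npz",**d)
E
```

```text
pics
{'clock': 0.0, 'qpos': array([ 9.97025778e-01,  2.76563428e-01,  1.50612106e+00, -8.78120929e-06,
        1.36068465e+00, -1.21005265e-01]), 'qd': array([-2.40853429e-04,  2.01194275e-03, -9.85982403e-05,  1.13838874e-04,
       -5.66120712e-04, -9.31470795e-04]), 'effort': array([ 1.68865281e-03, -4.16781199e+01, -2.45800030e+01, -2.51781184e-04,
        1.10724391e-02, -3.25037934e-05]), 'position': array([0.25126185, 0.5166182 , 0.23046251]), 'ee_rot': array([-2.98358779e-04,  2.24452955e-01,  9.74484521e-01, -8.36644246e-04]), 'contact_force': array([-0.4986254 , -0.17073366, -0.29616399]), 'moment': array([0.05035915, 0.02702809, 0.03868344]), 'width': 0.0852938583302544}
scene 47.11292378595595 254.4093131794987 190.1995991305842 [[ 0.24348497  0.78322378 -0.57208005  1.2851162 ]
 [ 0.96985636 -0.19072413  0.1516672  -0.22876477]
 [ 0.00967989 -0.59176416 -0.80605302  1.13823329]
 [ 0.          0.          0.          1.        ]]
top 56.433716622203626 253.69321772097544 196.2121064996328 [[ 0.02180262 -0.99679614  0.07695521  0.41685281]
 [-0.9995465  -0.02013404  0.02239234 -0.03144658]
 [-0.02077118 -0.07740852 -0.99678306  1.05218748]
 [ 0.          0.          0.          1.        ]]
wrist 70.90725970130164 257.6430715757744 196.30106510722962 [[ 0.43736487  0.85421404  0.28112336  0.17943474]
 [ 0.89928213 -0.41478248 -0.13873408  0.55291414]
 [-0.00190356  0.31348663 -0.94959071  0.37398267]
 [ 0.          0.          0.          1.        ]]
```

View pics/scene0.png

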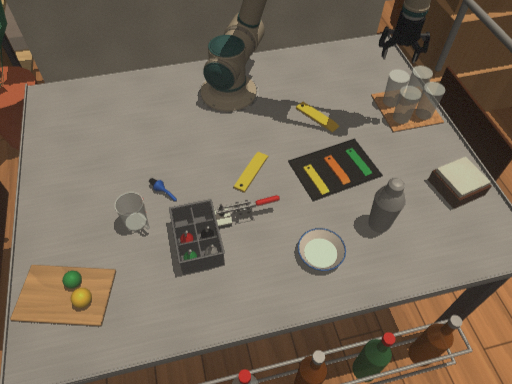

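View pics/top0.png

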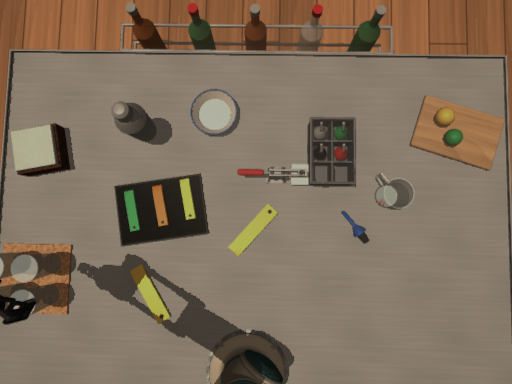

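View pics/wrist0.png

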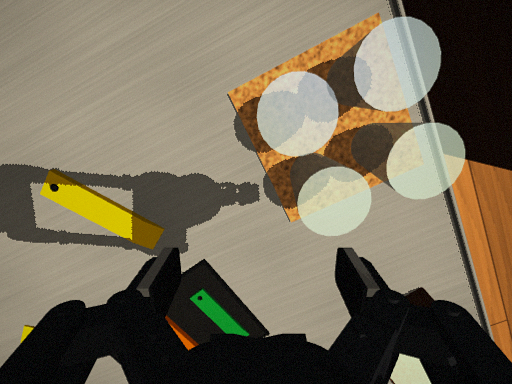

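Things that could be packer7 in the top picture: the yellow bar on the mat (187,199), the yellow bar on the cart (253,229), and the yellow bar with an orange end on the cart (152,295). I'll measure each one and crop closely.

```bash
cat > h.py <<'E'
import numpy as np, cv2
from scipy.spatial.transform import Rotation as R
def ray(d,u,v):
    H=d["img"].shape[0]; f=H/2/np.tan(np.radians(float(d["fovy"]))/2)
    T=d["world_from_camera"]; r=T[:3,:3]@np.array([(u-d["cx"])/f,(v-d["cy"])/f,1.0]); return T[:3,3],r
def atz(d,u,v,z):
    o,r=ray(d,u,v); return o+r*(z-o[2])/r[2]
def atdepth(d,u,v):
    o,r=ray(d,u,v); return o+r*d["depth"][int(round(v)),int(round(u))]
def proj(d,p):
    H=d["img"].shape[0]; f=H/2/np.tan(np.radians(float(d["fovy"]))/2)
    T=d["world_from_camera"]; c=T[:3,:3].T@(np.asarray(p)-T[:3,3]); return c[0]/c[2]*f+d["cx"],c[1]/c[2]*f+d["cy"]
def crop(d,u0,u1,v0,v1,k,fn):
    c=cv2.resize(d["img"][v0:v1,u0:u1],None,fx=k,fy=k,interpolation=cv2.INTER_CUBIC); cv2.imwrite(fn,c)
def rect(d,box,lo,hi,z):
    u0,u1,v0,v1=box; hsv=cv2.cvtColor(d["img"][v0:v1,u0:u1],cv2.COLOR_BGR2HSV)
    m=cv2.inRange(hsv,np.array(lo),np.array(hi)); cs,_=cv2.findContours(m,cv2.RETR_EXTERNAL,cv2.CHAIN_APPROX_NONE)
    c=max(cs,key=cv2.contourArea)
    P=np.array([atz(d,u+u0,v+v0,z)[:2] for u,v in c[:,0,:].astype(float)])
    (cx,cy),(w,h),a=cv2.minAreaRect((P*1000).astype(np.float32))
    if w<h: a+=90; w,h=h,w
    return cx,cy,w,h,a
E
python3 - <<'E'
from h import *
d=dict(np.load("top0.npz"))
Y=([22,120,60],[34,255,255])
print("mat",rect(d,(175,200,170,225),*Y,.012)); print("cart",rect(d,(225,280,200,258),*Y,.007)); print("two",rect(d,(130,175,262,325),*Y,.012))
print("green",rect(d,(120,142,185,235),[40,100,60],[80,255,255],.01)); print("or",rect(d,(150,170,180,230),[5,150,60],[20,255,255],.014))
for n,u,v,z in [("tabish",300,174,.024),("spindle",290,173,.08),("cup",400,195,0),("pour",356,226,0)]: print(n,atz(d,u,v,z))
crop(d,110,290,160,335,3,"pics/c1.png"); crop(d,225,365,105,195,5,"pics/c2.png")
E
```

```text
mat (486.8301696777344, 186.7522735595703, 121.83250427246094, 31.811948776245117, 11.598225593566895)
cart (400.8244934082031, -7.8512420654296875, 171.5443878173828, 39.78279113769531, 138.91035079956055)
two (197.7738037109375, 276.4572448730469, 141.2290802001953, 43.5780029296875, 31.40581512451172)
green (449.2371826171875, 350.8302001953125, 121.61314392089844, 30.54312515258789, 12.194708824157715)
or (465.45294189453125, 266.300537109375, 121.6136245727539, 30.973817825317383, 12.22485065460205)
tabish [ 0.56327977 -0.14071989  0.024     ]
spindle [ 0.55754458 -0.10747163  0.08      ]
cup [ 0.51028828 -0.435807    0.        ]
pour [ 0.41707032 -0.30781308  0.        ]
```

View pics/c1.png

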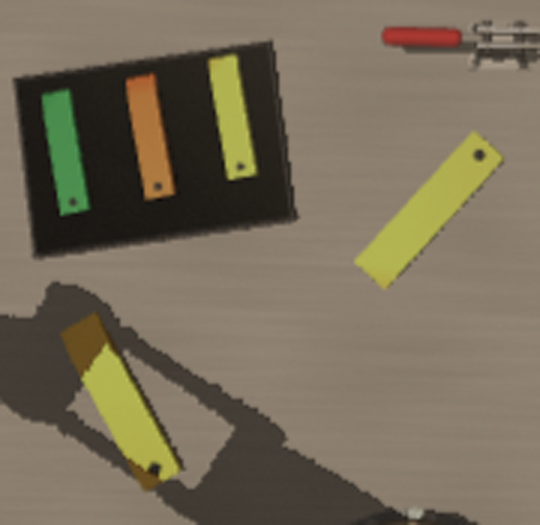

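View pics/c2.png

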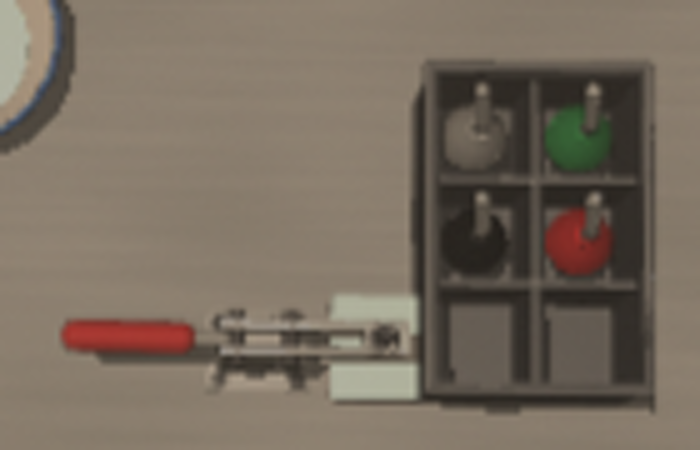

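packer7 is the yellow bar on the mat, top pixel (187,199). It measures 122×30 mm, against 172×40 and over 141×43 for the look-alikes. Its dot (tail) is on the robot's side. I'll move over the mat for a close look.

```bash
python3 -m creep '{"slide":[[1,-1,0],[1,-1,0],[1,-1,0],[1,-1,0],[1,-1,0],[1,-1,0]],"twist":[[0,0,0.106],[0,0,0.106],[0,0,0.106],[0,0,0.106],[0,0,0.106],[0,0,0.106]],"fingers":[0.05,0.05,0.05,0.05,0.05,0.05]}' 40
python3 -m creep '{"slide":[[0.25,-1,0],[0.25,-1,0],[0.25,-1,0],[0.25,-1,0],[0.25,-1,0]],"twist":[[0,0,0],[0,0,0],[0,0,0],[0,0,0],[0,0,0]],"fingers":[0.05,0.05,0.05,0.05,0.05]}'
python3 - <<'E'
from h import *
from rig import optics,telemetry
d=optics.get_image("wrist"); np.savez("w1.npz",**d); cv2.imwrite("pics/w1.png",d["img"]); s=telemetry.get_state(); print(s["position"],s["ee_rot"],s["contact_force"],s["width"],s["clock"])
E
```

```text
clock: 0.75
position: [0.4041, 0.3644, 0.231]
ee_rot: [0.0, -0.105, 0.995, -0.001]
contact_force: [-0.4, 0.9, 0.3]
width: 0.0451
clock: 1.25
position: [0.4389, 0.2167, 0.2313]
ee_rot: [-0.0, -0.105, 0.994, 0.001]
contact_force: [-0.6, 0.5, -0.3]
width: 0.0448
[0.43875909 0.21775172 0.23130714] [-1.85379882e-04 -1.05673034e-01  9.94400667e-01  6.99855343e-04] [-0.57872386  0.19131727 -0.30966908] 0.04487388482677327 1.3
```

View pics/w1.png

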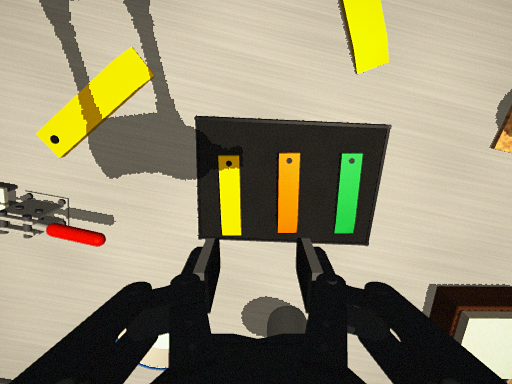

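The wrist view shows the mat, with packer7 at (230,195), packer9 at (289,192) and packer5 at (349,192). All three tails (dots) are on the robot side at the top. Next I'll measure them.

Run:
```python
from h import *
d=dict(np.load("w1.npz"))
print("y",rect(d,(205,250,145,240),[20,100,40],[36,255,255],.011)); print("o",rect(d,(270,308,145,240),[5,150,60],[19,255,255],.013)); print("g",rect(d,(328,370,145,240),[40,100,60],[85,255,255],.009))
crop(d,200,380,140,250,4,"pics/c3.png")
for u,v in [(219,156),(239,156),(242,235),(221,235)]: print(atdepth(d,u,v+2 if v<200 else v-4), atz(d,u,v,.011))
for t in [(230,190),(289,190),(349,190),(260,200)]: print(t,atdepth(d,*t))
```

```text
y (487.08428955078125, 187.55494689941406, 119.5757064819336, 30.64325523376465, 12.061028480529785)
o (464.9086608886719, 267.0303955078125, 118.29114532470703, 30.10663604736328, 12.547415733337402)
g (449.7781066894531, 351.4128112792969, 119.71047973632812, 30.404624938964844, 12.167741775512695)
[0.43470671 0.16345991 0.01406612] [0.43264699 0.16269484 0.011     ]
[0.43085266 0.18949766 0.00482331] [0.42700515 0.18917552 0.011     ]
[0.53833912 0.2146344  0.00567199] [0.54221336 0.21568429 0.011     ]
[0.54471143 0.18374021 0.00609544] [0.54873515 0.1850604  0.011     ]
(230, 190) [0.47610255 0.18587668 0.01350812]
(289, 190) [0.45822402 0.2662119  0.01597217]
(349, 190) [0.44213872 0.35019657 0.01016343]
(260, 200) [0.48449672 0.23072479 0.0055454 ]
```

View pics/c3.png

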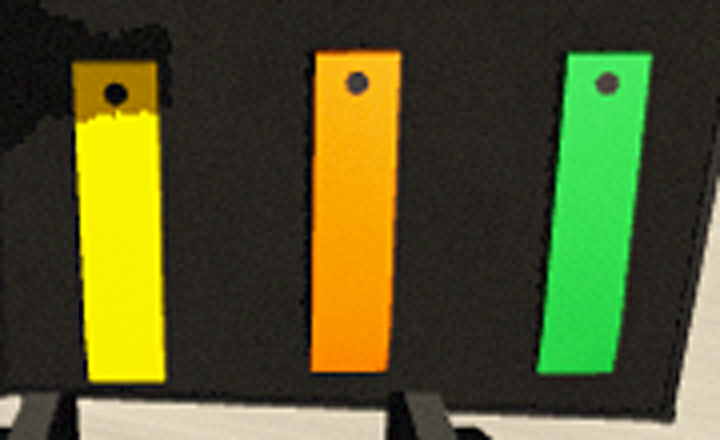

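```bash
python3 -m creep '{"slide":[[0.139,-0.245,-0.2],[0.139,-0.245,-1],[0.139,-0.245,-1],[0.139,-0.245,-1],[0.139,-0.245,-1]],"twist":[[0,0,0],[0,0,0],[0,0,0],[0,0,0],[0,0,0]],"fingers":[0.05,0.05,0.05,0.05,0.05]}' 40
python3 -m creep '{"slide":[[0,0,-0.3],[0,0,-0.42],[0,0,-0.42],[0,0,-0.42]],"twist":[[0,0,0],[0,0,0],[0,0,0],[0,0,0]],"fingers":[0.05,0.05,0.05,0.05]}'
python3 - <<'E'
from h import *
from rig import optics,telemetry
d=optics.get_image("wrist"); np.savez("w2.npz",**d); cv2.imwrite("pics/w2.png",d["img"]); s=telemetry.get_state(); print(s["position"],s["ee_rot"],s["contact_force"],s["width"],s["clock"])
E
```

```text
clock: 1.8
position: [0.4566, 0.1815, 0.078]
ee_rot: [-0.004, -0.107, 0.994, -0.0]
contact_force: [-0.6, -0.1, 0.6]
width: 0.0449
clock: 2.2
position: [0.4612, 0.1817, 0.0196]
ee_rot: [0.001, -0.107, 0.994, 0.0]
contact_force: [-0.1, -0.0, 0.9]
width: 0.0448
[0.46160526 0.18157533 0.02007921] [ 1.88083199e-03 -1.06891978e-01  9.94268784e-01  3.90111142e-04] [0.3381155  0.54968321 0.90392263] 0.04474680672959582 2.25
```

View pics/w2.png

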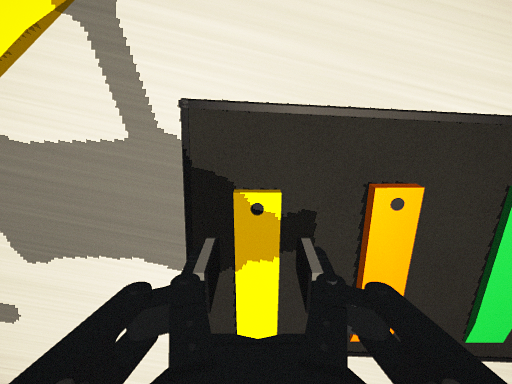

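The fingers straddle packer7 (pads at about (208,275) and (312,275), packer centred at 258). I'll lower and feel for the mat.

```bash
python3 -m creep '{"slide":[[0,0,-0.06],[0,0,-0.09],[0,0,-0.09]],"twist":[[0,0,0],[0,0,0],[0,0,0]],"fingers":[0.05,0.05,0.05]}'
python3 -m creep '{"slide":[[0,0,0],[0,0,0],[0,0,0],[0,0,0]],"twist":[[0,0,0],[0,0,0],[0,0,0],[0,0,0]],"fingers":[-0.5,-0.5,-0.5,-0.5]}' 90
```

```text
clock: 2.55
position: [0.4596, 0.1803, 0.0046]
ee_rot: [-0.0, -0.106, 0.994, 0.0]
contact_force: [-0.3, 0.6, 0.1]
width: 0.045
clock: 2.95
position: [0.4602, 0.1803, 0.0055]
ee_rot: [0.0, -0.106, 0.994, 0.0]
contact_force: [-1.4, -0.0, 5.5]
width: 0.0249
```

```bash
python3 -m creep '{"slide":[[0,0,0.007],[0,0,0.007],[0,0,0.007]],"twist":[[0,0,0],[0,0,0],[0,0,0]],"fingers":[-0.5,-0.5,-0.5]}'
python3 - <<'E'
from h import *
from rig import optics,telemetry
d=optics.get_image("wrist"); np.savez("w2.npz",**d); cv2.imwrite("pics/w3.png",d["img"]); s=telemetry.get_state(); print(s["position"],s["ee_rot"],s["contact_force"],s["width"],s["clock"])
E
```

```text
clock: 3.25
position: [0.4599, 0.1803, 0.0058]
ee_rot: [-0.0, -0.106, 0.994, 0.0]
contact_force: [-0.2, -0.2, -0.9]
width: 0.025
[0.45984325 0.18030214 0.00573177] [-1.13534523e-04 -1.06380226e-01  9.94325517e-01  3.96449882e-05] [-0.51630799 -0.38627949  0.32978245] 0.02480206153519076 3.3
```

View pics/w3.png

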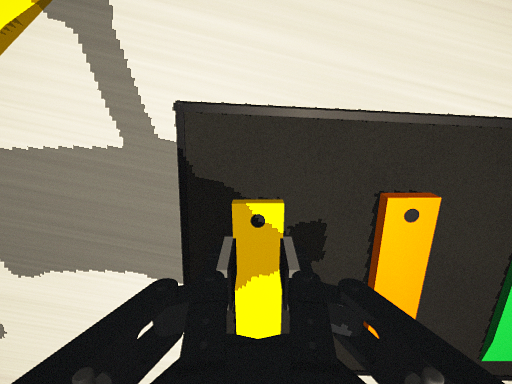

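```bash
python3 -m creep '{"slide":[[0,0,0],[0,0,0],[0,0,0.2],[0,0,0.6],[0,0,0.8],[0,0,0.8],[0,0,0.8]],"twist":[[0,0,0],[0,0,0],[0,0,0],[0,0,0],[0,0,0],[0,0,0],[0,0,0]],"fingers":[-1,-1,-1,-1,-1,-1,-1]}' 90
python3 - <<'E'
from h import *
from rig import optics,telemetry
s=telemetry.get_state(); print(s["position"],s["ee_rot"],s["contact_force"],s["moment"],s["width"],s["clock"])
d=optics.get_image("wrist"); np.savez("w4.npz",**d); cv2.imwrite("pics/w4.png",d["img"]); 
e=optics.get_image("scene"); np.savez("s4.npz",**e); u,v=proj(e,s["position"]);u=int(u);v=int(v)
crop(e,u-60,u+60,v-50,v+50,6,"pics/s4.png")
E
```

```text
clock: 4.0
position: [0.4603, 0.1804, 0.1267]
ee_rot: [0.001, -0.106, 0.994, 0.0]
contact_force: [-0.6, -0.7, -1.2]
width: 0.0251
[0.46028368 0.18044585 0.12668795] [ 1.09531596e-03 -1.06436954e-01  9.94318834e-01  1.78390862e-04] [-0.61875027 -0.71921657 -1.15775298] [-0.01083474  0.02710761  0.00393119] 0.02507669572311351 4.0
```

View pics/w4.png

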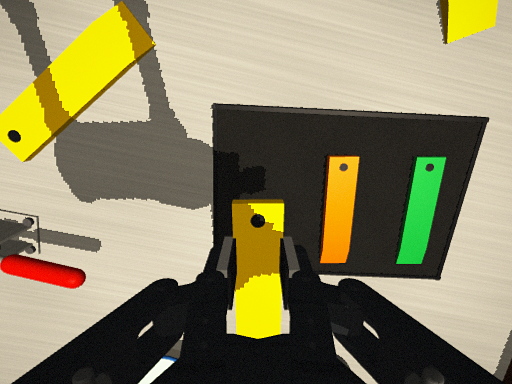

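View pics/s4.png

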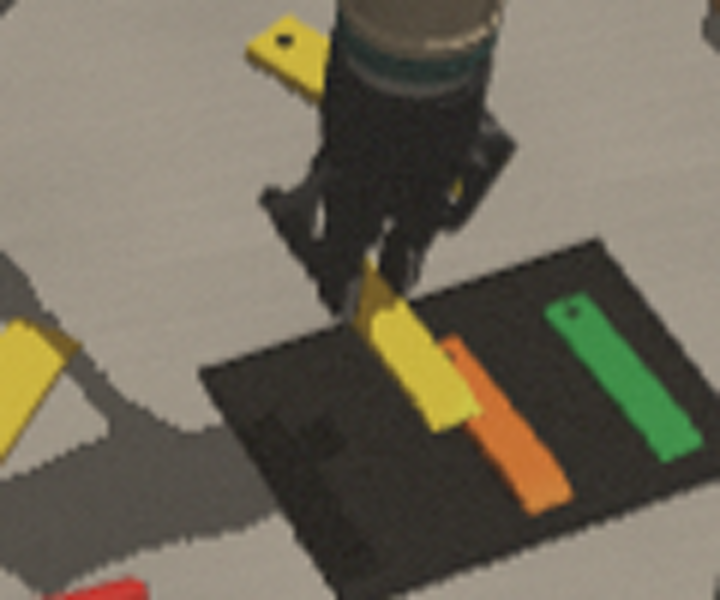

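```bash
python3 -m creep '{"slide":[[0.1,-0.3,0.49],[0.265,-1,0.49],[0.265,-1,0.49],[0.265,-1,0.49],[0.265,-1,0.49],[0.265,-1,0.49]],"twist":[[0,0,-0.017],[0,0,-0.034],[0,0,-0.034],[0,0,-0.034],[0,0,-0.034],[0,0,-0.034]],"fingers":[-1,-1,-1,-1,-1,-1]}'
python3 - <<'E'
from h import *
from rig import optics,telemetry
d=optics.get_image("wrist"); np.savez("w5.npz",**d); cv2.imwrite("pics/w5.png",cv2.resize(d["img"][130:320,0:260],None,fx=3,fy=3,interpolation=cv2.INTER_CUBIC));
E
```

```text
clock: 4.7
position: [0.4988, 0.03, 0.1976]
ee_rot: [-0.002, 0.001, 1.0, 0.001]
contact_force: [-0.2, 0.4, -0.4]
width: 0.0248
```

View pics/w5.png

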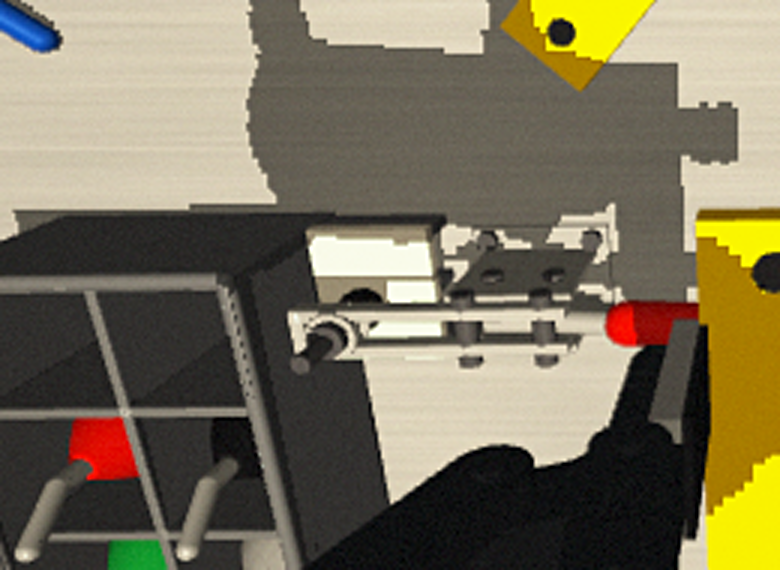

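Run:
```python
from h import *
d=dict(np.load("w5.npz")); crop(d,90,190,190,265,8,"pics/c5.png")
e=dict(np.load("top0.npz")); crop(e,275,320,155,195,16,"pics/c6.png")
```

```text
(no output)
```

View pics/c5.png

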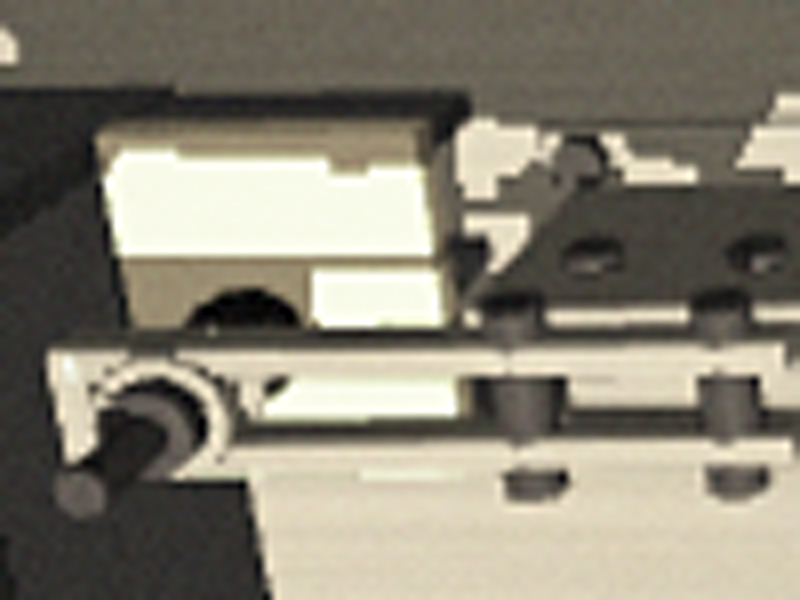

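View pics/c6.png

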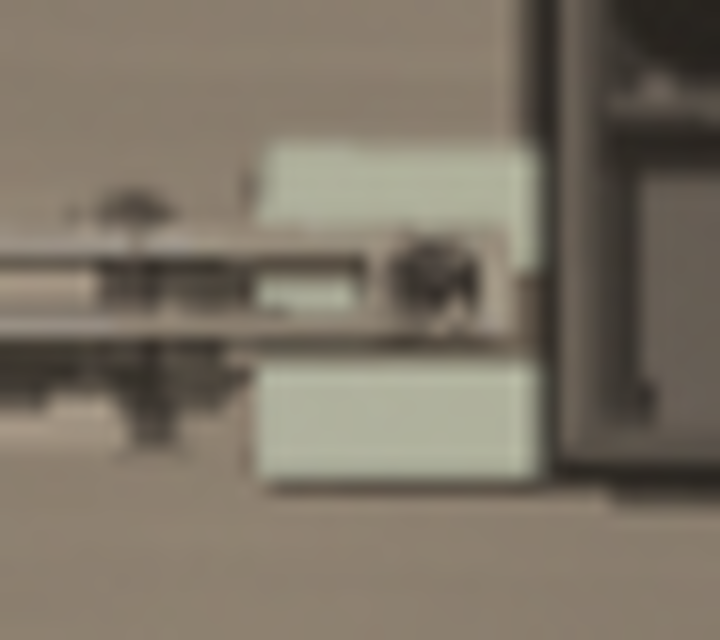

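Run:
```python
from h import *
d=dict(np.load("w5.npz")); e=dict(np.load("top0.npz"))
for n,x,y in [("NL(y-)",100,125),("NR(y+)",432,120),("FR",470,418),("NRmid",452,270)]:
    print(n,atz(d,(x+.5)/8-.5+90,(y+.5)/8-.5+190,.024)[:2])
# clamp features: arm underside z .051; spindle top
for n,x,y,z in [("spintop",80,495,.088),("dome",247,310,.032),("washer ctr",155,405,.065)]:
    print(n,atz(d,(x+.5)/8-.5+90,(y+.5)/8-.5+190,z)[:2], atdepth(d,(x+.5)/8-.5+90,(y+.5)/8-.5+190))
print()
for n,x,y in [("FL(y+)",262,148),("NL(y+)",260,482),("NR(y-)",543,478),("FR(y-)",541,150)]:
    print(n,atz(e,(x+.5)/16-.5+275,(y+.5)/16-.5+155,.024)[:2])
print("spin",atz(e,(435+.5)/16-.5+275,(275+.5)/16-.5+155,.08)[:2])
```

```text
NL(y-) [ 0.53390367 -0.16386196]
NR(y+) [ 0.53320193 -0.11183769]
FR [ 0.58503671 -0.11253366]
NRmid [ 0.55869042 -0.11204039]
spintop [ 0.5628096  -0.13665466] [ 0.56517572 -0.13941666  0.08382419]
dome [ 0.56191566 -0.14148365] [ 0.55736819 -0.13598816  0.0418607 ]
washer ctr [ 0.56144644 -0.1385449 ] [ 0.55999736 -0.13681789  0.06781628]

FL(y+) [ 0.59261668 -0.11409459]
NL(y+) [ 0.53180898 -0.11457234]
NR(y-) [ 0.53352576 -0.16540953]
FR(y-) [ 0.59317233 -0.16445285]
spin [ 0.56167562 -0.13937825]
```

Run:
```python
from h import *
e=dict(np.load("top0.npz")); crop(e,300,366,110,192,7,"pics/c7.png")
```

```text
(no output)
```

View pics/c7.png

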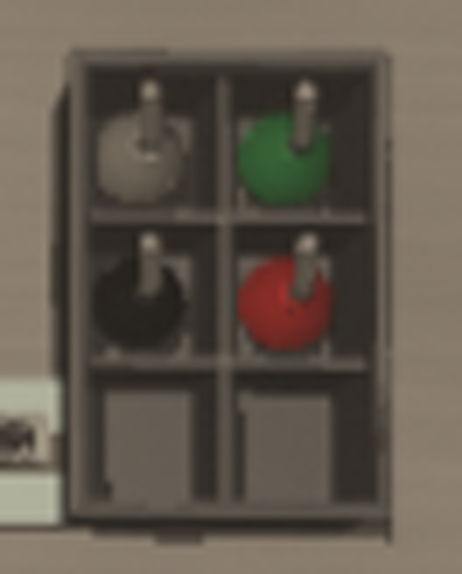

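Run:
```python
from h import *
e=dict(np.load("top0.npz"))
P=lambda x,y,z: atz(e,(x+.5)/7-.5+300,(y+.5)/7-.5+110,z)[:2]
for a,b,z,per in [((68,518),(68,55),.075,0),((222,505),(222,75),.07,0),((388,52),(68,52),.075,1),((365,218),(90,217),.07,1),((365,363),(90,361),.07,1)]:
    v=P(*b,z)-P(*a,z); an=np.degrees(np.arctan2(v[1],v[0]))-(90 if per else 0); print(an,P(*a,z),P(*b,z))
```

```text
0.5624552206090581 [ 0.53008087 -0.16097183] [ 0.71490015 -0.15915746]
0.29179893082896124 [ 0.53697018 -0.22188932] [ 0.70924802 -0.22101192]
0.8874720617111223 [ 0.71807128 -0.28541883] [ 0.71611523 -0.15914553]
0.75648300108341 [ 0.65239542 -0.27766695] [ 0.65096267 -0.16915739]
0.6163738996478401 [ 0.59437079 -0.2777086 ] [ 0.59320866 -0.16968534]
```

```bash
python3 -m creep '{"slide":[[-0.26,-0.5,0],[-0.26,-1,0],[-0.26,-1,0],[-0.26,-1,0],[-0.26,-1,0]],"twist":[[0,0,0.002],[0,0,0.002],[0,0,0.002],[0,0,0.002],[0,0,0.002]],"fingers":[-1,-1,-1,-1,-1]}'
python3 -m creep '{"slide":[[0,-0.13,-0.2],[0,-0.13,-0.5],[0,-0.13,-0.7],[0,-0.13,-0.7],[0,-0.13,-0.7],[0,-0.13,-0.7]],"twist":[[0,0,0],[0,0,0],[0,0,0],[0,0,0],[0,0,0],[0,0,0]],"fingers":[-1,-1,-1,-1,-1,-1]}'
python3 - <<'E'
from h import *
from rig import optics,telemetry
d=optics.get_image("scene"); np.savez("s6.npz",**d); s=telemetry.get_state(); print(s["position"],s["ee_rot"],s["contact_force"],s["moment"])
w=optics.get_image("wrist"); cv2.imwrite("pics/w6.png",w["img"])
u,v=map(int,proj(d,[.53,-.14,.03])); crop(d,u-50,u+50,v-38,v+38,8,"pics/s6.png")
E
```

```text
clock: 5.25
position: [0.46, -0.1195, 0.1984]
ee_rot: [-0.001, -0.005, 1.0, 0.001]
contact_force: [0.0, -0.1, -0.3]
width: 0.0252
clock: 5.85
position: [0.4623, -0.1387, 0.0959]
ee_rot: [0.001, -0.007, 1.0, -0.0]
contact_force: [0.4, 0.1, -0.2]
width: 0.0246
[ 0.4623306  -0.13899143  0.09615477] [ 1.75865349e-03 -6.72013898e-03  9.99975650e-01 -6.68014966e-04] [ 0.54739217  0.3587693  -0.36672863] [-0.04325866 -0.01067883  0.00871229]
```

View pics/s6.png

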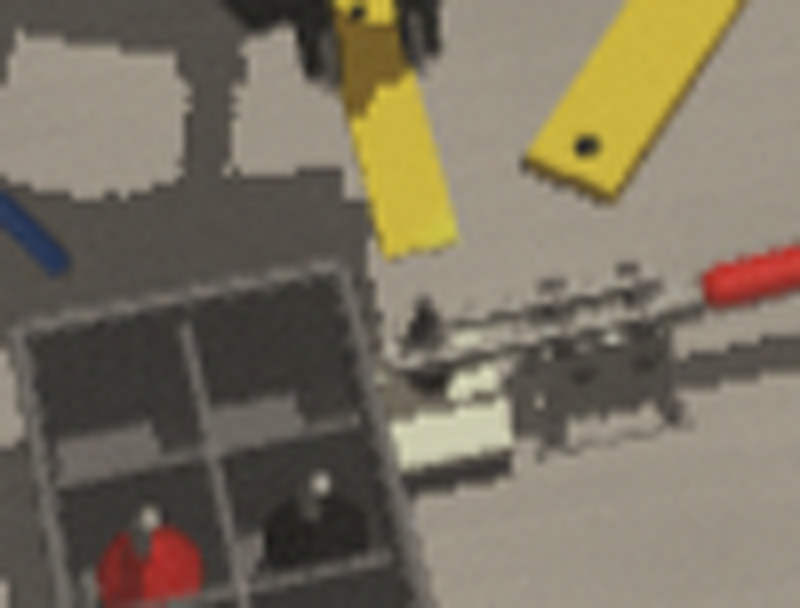

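View pics/w6.png

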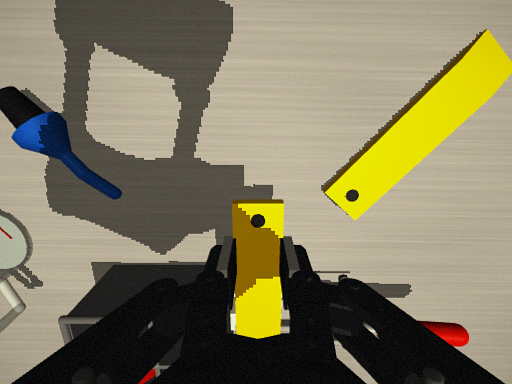

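```bash
python3 -m creep '{"slide":[[0,0,-0.2],[0,0,-0.35],[0,0,-0.41],[0,0,-0.41],[0,0,-0.41]],"twist":[[0,0,0],[0,0,0],[0,0,0],[0,0,0],[0,0,0]],"fingers":[-1,-1,-1,-1,-1]}'
python3 - <<'E'
from h import *
from rig import optics,telemetry
for i in range(4):
    d=optics.get_image("scene"); s=telemetry.get_state(); print(s["position"],s["contact_force"],s["moment"])
np.savez("s7.npz",**d); print(s["ee_rot"])
u,v=map(int,proj(d,[.53,-.14,.03])); crop(d,u-50,u+50,v-38,v+38,8,"pics/s7.png")
E
```

```text
clock: 6.45
position: [0.4616, -0.1396, 0.0339]
ee_rot: [0.001, -0.006, 1.0, -0.0]
contact_force: [-1.0, 0.3, -0.3]
width: 0.0251
[ 0.46179323 -0.13969033  0.03408403] [-0.28539583 -0.4433267  -0.65271553] [ 0.0053591  -0.02398738 -0.01133704]
[ 0.46178093 -0.13968872  0.03412525] [ 0.6990497   0.24889164 -1.36701067] [ 0.02938389  0.0640335  -0.05055435]
[ 0.4616146  -0.13960107  0.03401077] [0.45282927 0.4555056  0.13441675] [-0.00323759  0.02974471 -0.05423636]
[ 0.46144516 -0.13952583  0.03387272] [ 0.7366639  -0.17208897 -0.54576058] [-0.0222665  -0.01032952  0.01916262]
[ 1.01405791e-03 -6.05616756e-03  9.99981057e-01 -4.24489610e-04]
```

View pics/s7.png

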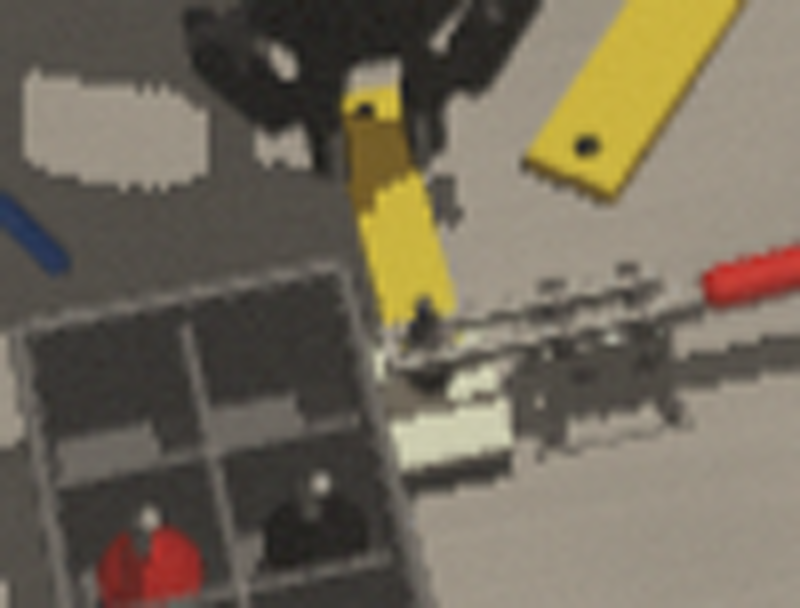

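```bash
python3 -m creep '{"slide":[[0,0,-0.025],[0,0,-0.05],[0,0,-0.05],[0,0,-0.05]],"twist":[[0,0,0],[0,0,0],[0,0,0],[0,0,0]],"fingers":[-1,-1,-1,-1]}'
cat > st.py <<'E'
from rig import telemetry,optics
import numpy as np
F=[];M=[];P=[]
for i in range(3):
    s=telemetry.get_state();F.append(s["contact_force"]);M.append(s["moment"]);P.append(s["position"])
    if i<2: optics.get_image("top")
print("pos",np.mean(P,0).round(4),"F",np.mean(F,0).round(2),"M",np.mean(M,0).round(3),"q",s["ee_rot"].round(4),"t",s["clock"])
E
python3 st.py
```

```text
clock: 7.05
position: [0.4605, -0.1391, 0.0251]
ee_rot: [-0.0, -0.006, 1.0, 0.0]
contact_force: [0.0, -0.0, -0.9]
width: 0.0246
pos [ 0.4606 -0.1391  0.0252] F [-0.12 -0.32 -0.44] M [ 0.012 -0.011 -0.007] q [-0.0e+00 -6.1e-03  1.0e+00  1.0e-04] t 7.15
```

```bash
python3 -m creep '{"slide":[[0,0,-0.004],[0,0,-0.004],[0,0,-0.004]],"twist":[[0,0,0],[0,0,0],[0,0,0]],"fingers":[-1,-1,-1]}'; python3 st.py;  python3 -m creep '{"slide":[[0,0,-0.004],[0,0,-0.004],[0,0,-0.004]],"twist":[[0,0,0],[0,0,0],[0,0,0]],"fingers":[-1,-1,-1]}'; python3 st.py
```

```text
clock: 7.45
position: [0.4607, -0.1392, 0.0248]
ee_rot: [0.0, -0.006, 1.0, 0.0]
contact_force: [0.1, 0.2, -0.1]
width: 0.0247
pos [ 0.4607 -0.1392  0.0248] F [-0.41 -0.17 -0.39] M [ 0.003  0.018 -0.004] q [ 0.     -0.0061  1.      0.    ] t 7.55
clock: 7.85
position: [0.4607, -0.1392, 0.0242]
ee_rot: [0.0, -0.006, 1.0, 0.0]
contact_force: [0.1, -0.3, -0.1]
width: 0.0246
pos [ 0.4607 -0.1392  0.0242] F [ 0.03 -0.34  0.21] M [-0.019 -0.03   0.   ] q [ 1.0e-04 -6.1e-03  1.0e+00 -0.0e+00] t 7.95
```

```bash
python3 -m creep '{"slide":[[0,0,-0.004],[0,0,-0.004],[0,0,-0.004]],"twist":[[0,0,0],[0,0,0],[0,0,0]],"fingers":[-1,-1,-1]}'; python3 st.py;  python3 -m creep '{"slide":[[0,0,-0.003],[0,0,-0.003],[0,0,-0.003]],"twist":[[0,0,0],[0,0,0],[0,0,0]],"fingers":[-1,-1,-1]}'; python3 st.py
```

```text
clock: 8.25
position: [0.4608, -0.1392, 0.0236]
ee_rot: [0.0, -0.006, 1.0, 0.0]
contact_force: [0.1, 0.6, 1.6]
width: 0.0249
pos [ 0.4607 -0.1392  0.0236] F [-0.4   0.22  1.41] M [ 0.041 -0.053 -0.016] q [ 1.0e-04 -6.1e-03  1.0e+00 -0.0e+00] t 8.35
clock: 8.65
position: [0.4607, -0.1392, 0.0232]
ee_rot: [0.0, -0.006, 1.0, 0.0]
contact_force: [-0.9, 0.8, 1.1]
width: 0.0249
pos [ 0.4607 -0.1392  0.0232] F [-0.46  0.14  1.56] M [-0.012 -0.076  0.001] q [ 1.0e-04 -6.1e-03  1.0e+00  0.0e+00] t 8.75
```

```bash
python3 -m creep '{"slide":[[0,0,0.003],[0.03,0,0.003],[0.06,0.001,0.003],[0.1,0.001,0.003],[0.1,0.001,0.003]],"twist":[[0,0,0],[0,0,0],[0,0,0],[0,0,0],[0,0,0]],"fingers":[-1,-1,-1,-1,-1]}'; python3 st.py;  python3 -m creep '{"slide":[[0.015,0,0],[0.03,0,0],[0.03,0,0]],"twist":[[0,0,0],[0,0,0],[0,0,0]],"fingers":[-1,-1,-1]}'; python3 st.py
```

```text
clock: 9.25
position: [0.4774, -0.1393, 0.0237]
ee_rot: [0.001, -0.006, 1.0, -0.0]
contact_force: [0.3, 0.4, 1.1]
width: 0.0247
pos [ 0.4772 -0.1393  0.0237] F [0.72 0.17 1.67] M [ 0.029 -0.269 -0.016] q [ 1.0e-03 -6.1e-03  1.0e+00 -3.0e-04] t 9.35
clock: 9.65
position: [0.4801, -0.1389, 0.0236]
ee_rot: [-0.0, -0.006, 1.0, 0.0]
contact_force: [-2.0, -0.2, 2.4]
width: 0.0246
pos [ 0.4801 -0.1389  0.0236] F [-1.43  0.32  2.87] M [0.044 0.022 0.008] q [-1.0e-04 -6.1e-03  1.0e+00  1.0e-04] t 9.75
```

```bash
python3 -m creep '{"slide":[[0.015,0,0],[0.03,0,0],[0.03,0,0]],"twist":[[0,0,0],[0,0,0],[0,0,0]],"fingers":[-1,-1,-1]}'; python3 st.py
```

```text
clock: 10.05
position: [0.4851, -0.1391, 0.0236]
ee_rot: [0.0, -0.006, 1.0, 0.0]
contact_force: [-1.1, -0.1, 3.3]
width: 0.0248
pos [ 0.4851 -0.1391  0.0236] F [-0.8   0.1   3.18] M [0.044 0.007 0.006] q [ 4.0e-04 -6.1e-03  1.0e+00 -0.0e+00] t 10.15
```

```bash
python3 -m creep '{"slide":[[0.015,0,0.002],[0.03,0,0.002],[0.03,0,0.002]],"twist":[[0,0,0],[0,0,0],[0,0,0]],"fingers":[-1,-1,-1]}'; python3 st.py
```

```text
clock: 10.45
position: [0.4877, -0.1388, 0.0237]
ee_rot: [-0.002, -0.006, 1.0, 0.0]
contact_force: [-3.9, -0.9, 4.0]
width: 0.0248
pos [ 0.4877 -0.1388  0.0237] F [-4.46 -0.87  4.5 ] M [-0.108  0.616 -0.078] q [-1.6e-03 -6.3e-03  1.0e+00  3.0e-04] t 10.55
```

```bash
python3 -m creep '{"slide":[[0.015,0,0],[0.03,0,0],[0.03,0,0]],"twist":[[0,0,0],[0,0,0],[0,0,0]],"fingers":[-1,-1,-1]}'; python3 st.py
```

```text
clock: 10.85
position: [0.4894, -0.1383, 0.0234]
ee_rot: [-0.004, -0.007, 1.0, 0.001]
contact_force: [-9.8, -1.0, 8.4]
width: 0.0246
pos [ 0.4894 -0.1383  0.0234] F [-9.87 -1.17  8.61] M [-0.22   1.398 -0.077] q [-4.3e-03 -6.6e-03  1.0e+00  8.0e-04] t 10.95
```

```bash
python3 -m creep '{"slide":[[0,0,0.002],[0,0,0.002],[0,0,0.002]],"twist":[[0,-0.0014,0],[0,-0.0014,0],[0,-0.0014,0]],"fingers":[-1,-1,-1]}'; python3 st.py
python3 - <<'E'
from h import *
from rig import optics
d=optics.get_image("scene")
u,v=map(int,proj(d,[.53,-.14,.03])); crop(d,u-50,u+50,v-38,v+38,8,"pics/s8.png")
E
```

```text
clock: 11.25
position: [0.4898, -0.1383, 0.0236]
ee_rot: [0.001, -0.007, 1.0, 0.001]
contact_force: [-8.4, -1.9, 7.2]
width: 0.0243
pos [ 0.4898 -0.1383  0.0236] F [-8.39 -1.62  6.11] M [-0.186  1.277 -0.039] q [ 4.0e-04 -6.5e-03  1.0e+00  8.0e-04] t 11.35
```

View pics/s8.png

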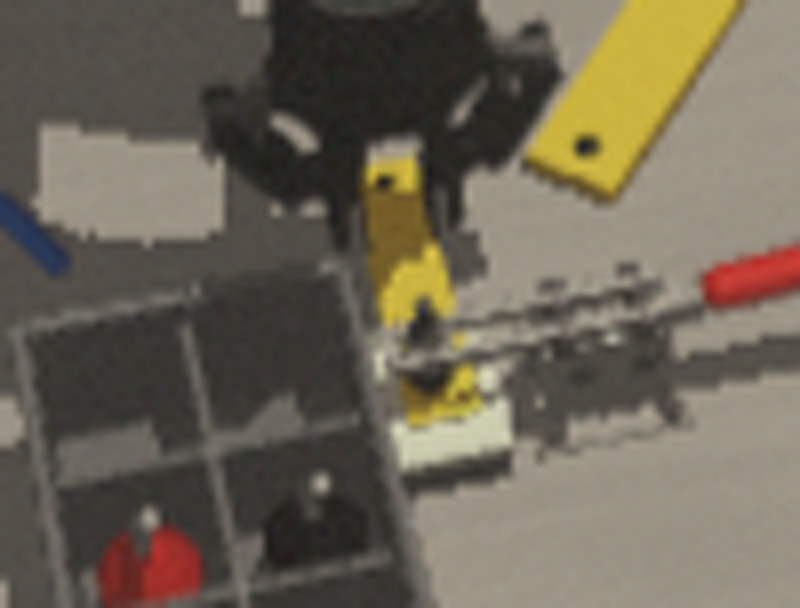

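```bash
python3 -m creep '{"slide":[[0,0,0.004],[0,0,0.004],[0,0,0.004]],"twist":[[0,0,0],[0,0,0],[0,0,0]],"fingers":[-1,-1,-1]}'; python3 st.py
```

```text
clock: 11.7
position: [0.4898, -0.1383, 0.0239]
ee_rot: [0.0, -0.007, 1.0, 0.001]
contact_force: [-7.9, -1.2, 5.0]
width: 0.0251
pos [ 0.4898 -0.1383  0.0239] F [-8.23 -1.03  4.95] M [-0.211  1.253 -0.099] q [ 4.0e-04 -6.5e-03  1.0e+00  9.0e-04] t 11.8
```

```bash
python3 -m creep '{"slide":[[0.007,0,0.004],[0.013,0,0.004],[0.013,0,0.004]],"twist":[[0,-0.0003,0],[0,-0.0003,0],[0,-0.0003,0]],"fingers":[-1,-1,-1]}'; python3 st.py
```

```text
clock: 12.1
position: [0.4916, -0.138, 0.0243]
ee_rot: [0.001, -0.006, 1.0, 0.001]
contact_force: [-8.1, -0.4, 2.7]
width: 0.0249
pos [ 0.4916 -0.138   0.0242] F [-7.52 -0.7   2.81] M [-0.12   1.217 -0.036] q [ 0.0011 -0.0065  1.      0.0011] t 12.2
```

```bash
python3 -m creep '{"slide":[[0.007,-0.004,0.001],[0.013,-0.004,0.001],[0.013,-0.004,0.001]],"twist":[[0,0,0],[0,0,0],[0,0,0]],"fingers":[-1,-1,-1]}'; python3 st.py
```

```text
clock: 12.5
position: [0.4932, -0.1382, 0.0243]
ee_rot: [0.001, -0.006, 1.0, 0.002]
contact_force: [-8.0, 1.2, 2.3]
width: 0.0248
pos [ 0.4932 -0.1382  0.0243] F [-7.59  1.51  3.12] M [0.091 1.239 0.017] q [ 8.0e-04 -6.4e-03  1.0e+00  1.5e-03] t 12.6
```

```bash
python3 -m creep '{"slide":[[0.007,0,0.001],[0.013,0,0.001],[0.013,0,0.001]],"twist":[[0,0,0],[0,0,0],[0,0,0]],"fingers":[-1,-1,-1]}'; python3 st.py
```

```text
clock: 12.9
position: [0.4959, -0.1383, 0.0244]
ee_rot: [0.001, -0.006, 1.0, 0.001]
contact_force: [-5.4, 0.5, 1.5]
width: 0.0248
pos [ 0.4959 -0.1383  0.0244] F [-5.67  0.57  1.36] M [0.099 1.028 0.02 ] q [ 0.0015 -0.0064  1.      0.0014] t 13.0
```

```bash
python3 -m creep '{"slide":[[0.007,0,0.001],[0.014,0,0.001],[0.02,0,0.001],[0.02,0,0.001]],"twist":[[0,0,0],[0,0,0],[0,0,0],[0,0,0]],"fingers":[-1,-1,-1,-1]}'; python3 st.py
python3 - <<'E'
from h import *
from rig import optics
d=optics.get_image("scene"); np.savez("s9.npz",**d)
u,v=map(int,proj(d,[.55,-.14,.03])); crop(d,u-40,u+40,v-30,v+30,10,"pics/s9.png")
w=optics.get_image("wrist"); np.savez("w9.npz",**w); crop(w,190,330,180,290,5,"pics/w9.png")
E
```

```text
clock: 13.4
position: [0.4997, -0.1385, 0.0245]
ee_rot: [0.002, -0.006, 1.0, 0.001]
contact_force: [-4.4, 1.4, -2.6]
width: 0.0248
pos [ 0.5    -0.1386  0.0246] F [-4.1   0.49 -2.41] M [0.122 0.817 0.068] q [ 0.0031 -0.0062  1.      0.001 ] t 13.5
```

View pics/s9.png

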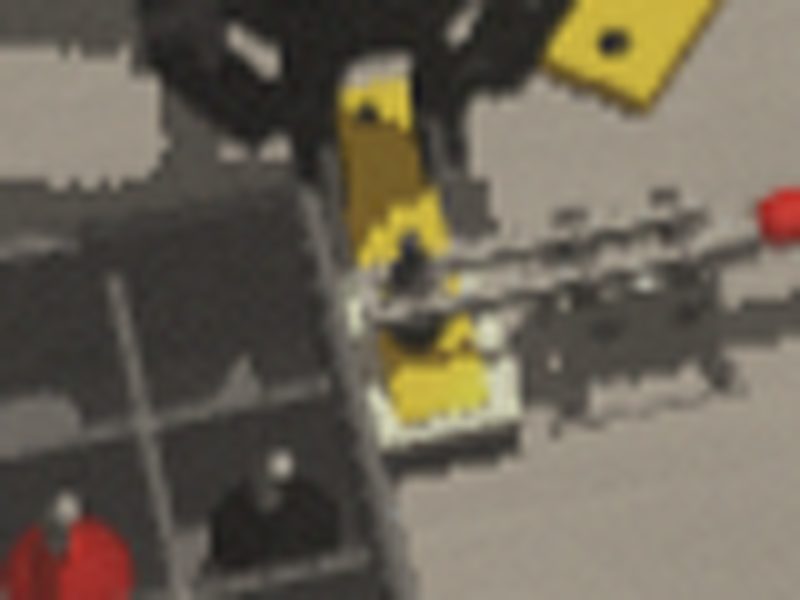

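View pics/w9.png

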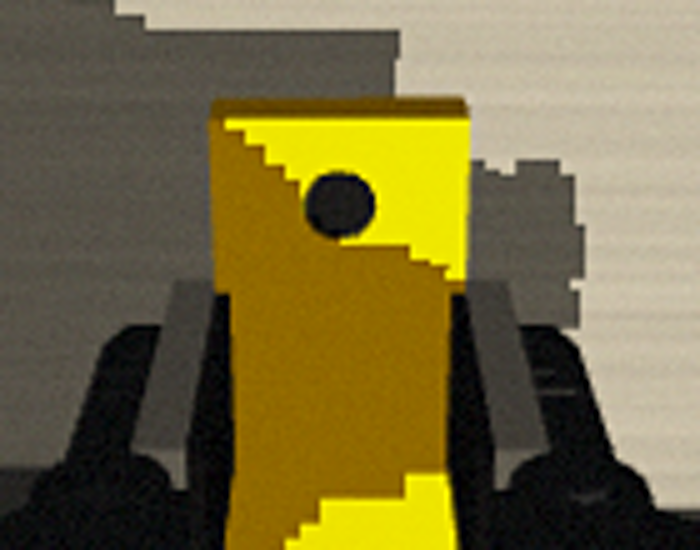

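Run:
```python
from h import *
d=dict(np.load("s9.npz"))
u0,v0=map(int,proj(d,[.55,-.14,.03])); u0-=40; v0-=30
P=lambda x,y,z: atz(d,(x+.5)/10-.5+u0,(y+.5)/10-.5+v0,z)[:2].round(4)
print("nose",P(400,424,.0255),P(488,404,.0255)," edge",P(390,446,.024),P(515,423,.024))
d=dict(np.load("w9.npz"))
Q=lambda x,y,z: atz(d,(x+.5)/5-.5+190,(y+.5)/5-.5+180,z)[:2].round(4)
print("tail top",Q(210,117,.031),Q(468,117,.031),"sides",Q(214,290,.031),Q(466,285,.031),"bottom edge",Q(215,98,.024),Q(465,98,.024))
```

```text
nose [ 0.5879 -0.1494] [ 0.5873 -0.1225]  edge [ 0.5938 -0.1537] [ 0.5947 -0.116 ]
tail top [ 0.47   -0.1525] [ 0.4697 -0.1246] sides [ 0.4908 -0.1524] [ 0.4899 -0.124 ] bottom edge [ 0.4703 -0.1525] [ 0.47   -0.1243]
```

```bash
python3 -m creep '{"slide":[[0.007,0,0],[0.014,0,0],[0.02,0,0],[0.02,0,0]],"twist":[[0,0.0009,0],[0,0.0009,0],[0,0.0009,0],[0,0.0009,0]],"fingers":[-1,-1,-1,-1]}'; python3 st.py
python3 - <<'E'
from h import *
from rig import optics
d=optics.get_image("scene"); np.savez("s10.npz",**d)
u,v=map(int,proj(d,[.58,-.14,.03])); print(u,v);crop(d,u-20,u+20,v-15,v+15,20,"pics/s10.png")
w=optics.get_image("top"); np.savez("t10.npz",**w);u,v=map(int,proj(w,[.57,-.14,.03])); print(u,v); crop(w,u-20,u+20,v-15,v+15,20,"pics/t10.png")
E
```

```text
clock: 14.0
position: [0.5062, -0.1398, 0.0258]
ee_rot: [0.003, -0.006, 1.0, -0.0]
contact_force: [-2.8, 0.5, -4.1]
width: 0.0249
pos [ 0.5062 -0.1398  0.0259] F [-2.48  0.57 -4.07] M [0.109 0.593 0.014] q [ 3.1e-03 -6.0e-03  1.0e+00 -1.0e-04] t 14.1
222 219
300 171
```

View pics/s10.png

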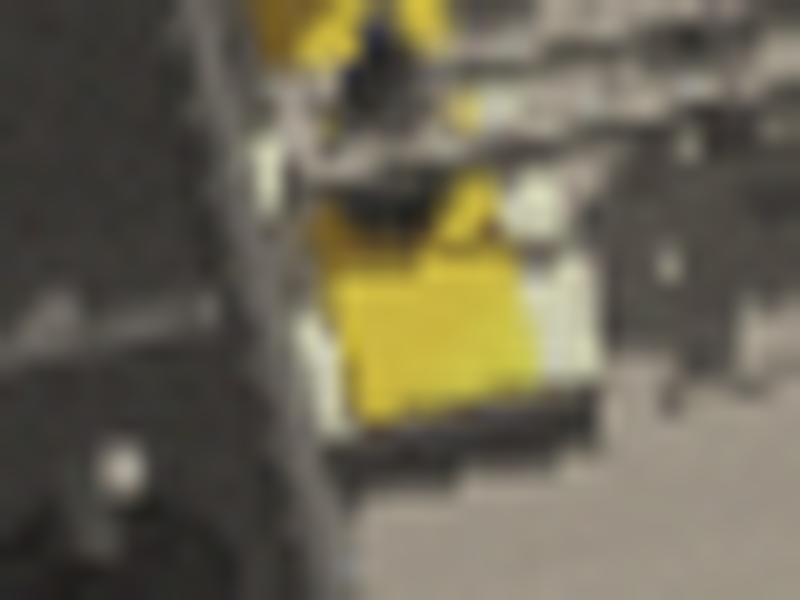

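View pics/t10.png

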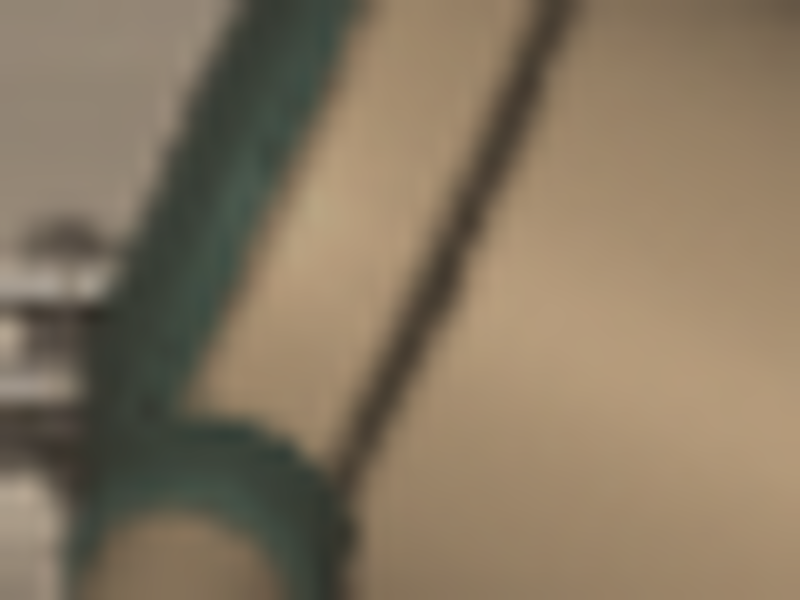

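```bash
python3 -m creep '{"slide":[[0,0,-0.005],[0,0,-0.011],[0,0,-0.011]],"twist":[[0,0.0005,0],[0,0.001,0],[0,0.001,0]],"fingers":[-1,-1,-1]}'; python3 st.py
python3 - <<'E'
from h import *
from rig import optics
w=optics.get_image("wrist"); np.savez("w11.npz",**w); crop(w,190,330,180,290,5,"pics/w11.png")
E
```

```text
clock: 14.5
position: [0.5061, -0.1398, 0.0245]
ee_rot: [-0.0, -0.006, 1.0, -0.0]
contact_force: [-1.3, 1.3, -1.8]
width: 0.0246
pos [ 0.5061 -0.1398  0.0245] F [-1.77  0.46 -1.59] M [0.115 0.312 0.055] q [ 0.e+00 -6.e-03  1.e+00 -2.e-04] t 14.6
```

View pics/w11.png

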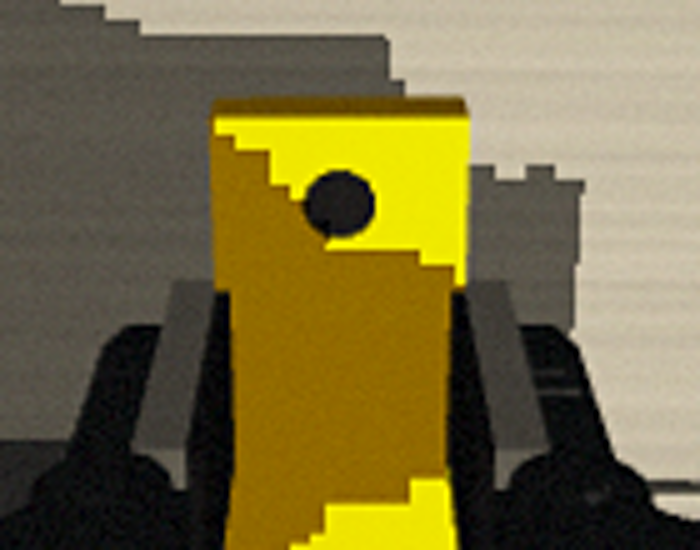

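```bash
python3 -m creep '{"slide":[[0,0,-0.003],[0,0,-0.003],[0,0,-0.003],[0,0,-0.003],[0,0,-0.003]],"twist":[[0,0,0],[0,0,0],[0,0,0],[0,0,0],[0,0,0]],"fingers":[-1,-1,0.05,0.05,0.05]}'; python3 st.py
python3 -m creep '{"slide":[[0,0,0.1],[0,0,0.3],[0,0,0.6],[0,0,1],[0,0,1],[0,0,1]],"twist":[[0,0,0],[0,0,0],[0,0,0],[0,0,0],[0,0,0],[0,0,0]],"fingers":[0.05,0.05,0.05,0.05,0.05,0.05]}'; python3 st.py
python3 - <<'E'
from h import *
from rig import optics
w=optics.get_image("wrist"); np.savez("w12.npz",**w); cv2.imwrite("pics/w12.png",w["img"])
E
```

```text
clock: 15.15
position: [0.5063, -0.14, 0.0239]
ee_rot: [0.0, -0.006, 1.0, -0.0]
contact_force: [-0.0, 0.5, -0.0]
width: 0.0452
pos [ 0.5061 -0.1399  0.0238] F [-0.17 -0.12  0.1 ] M [0.001 0.002 0.004] q [-2.e-04 -6.e-03  1.e+00 -1.e-04] t 15.25
clock: 15.85
position: [0.507, -0.1402, 0.176]
ee_rot: [0.002, -0.006, 1.0, -0.001]
contact_force: [-0.7, -0.4, -0.2]
width: 0.0444
pos [ 0.5058 -0.1397  0.1741] F [-0.19 -0.39 -0.28] M [-0.007  0.012  0.003] q [-1.6e-03 -6.0e-03  1.0e+00  4.0e-04] t 15.95
```

View pics/w12.png

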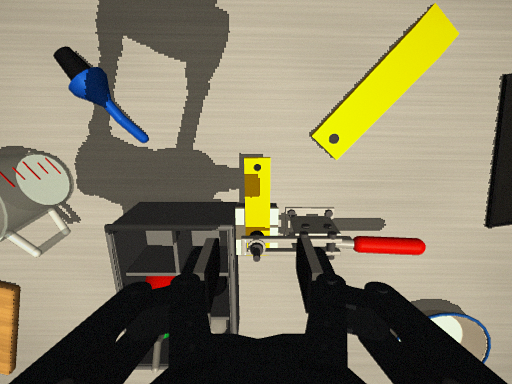

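```bash
python3 -m creep '{"slide":[[0.2,0.6,0.1],[0.7,0.8,0.1],[0.9,0.8,0.1],[0.9,0.8,0.1],[0.9,0.8,0.1],[0.9,0.8,0.1]],"twist":[[0,0,0],[0,0,0],[0,0,0],[0,0,0],[0,0,0],[0,0,0]],"fingers":[0.05,0.05,0.05,0.05,0.05,0.05]}'; python3 st.py
python3 - <<'E'
from h import *
from rig import optics
w=optics.get_image("wrist"); np.savez("w13.npz",**w)
u,v=map(int,proj(w,[.55,-.14,.03])); print(u,v); crop(w,u-60,u+60,max(v-50,0),v+40,6,"pics/w13.png"); print(max(v-50,0))
cv2.imwrite("pics/w13f.png",w["img"])
E
```

```text
clock: 16.6
position: [0.6396, -0.019, 0.1856]
ee_rot: [-0.004, -0.007, 1.0, 0.0]
contact_force: [0.2, 1.1, 0.7]
width: 0.0447
pos [ 0.6391 -0.0195  0.1862] F [0.07 0.14 0.5 ] M [0.003 0.006 0.008] q [-2.9e-03 -5.9e-03  1.0e+00  1.0e-04] t 16.7
143 98
48
```

View pics/w13.png

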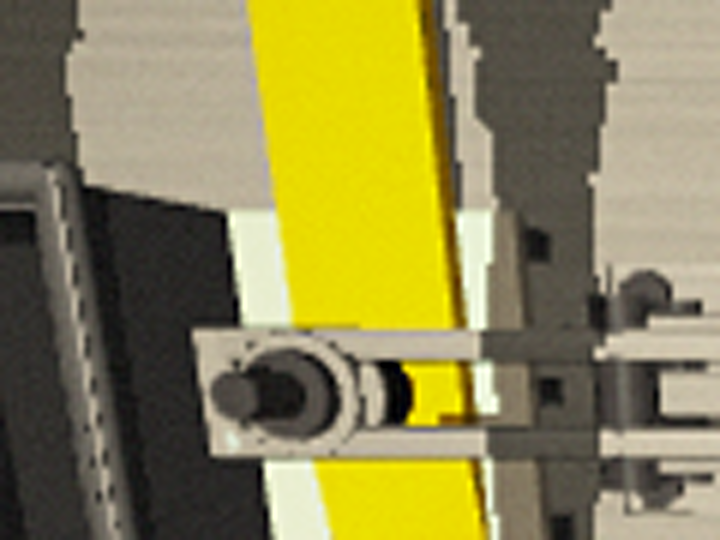

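Run:
```python
from h import *
w=dict(np.load("w13.npz")); crop(w,95,195,70,170,6,"pics/w13b.png")
```

```text
(no output)
```

View pics/w13b.png

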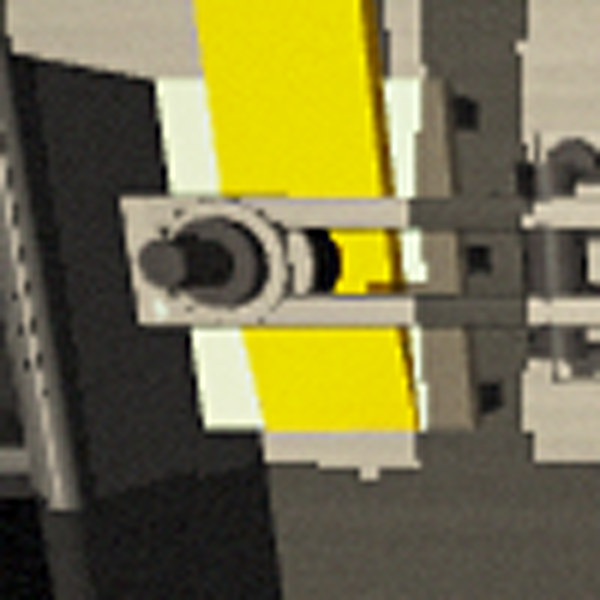

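Run:
```python
from h import *
w=dict(np.load("w13.npz"))
P=lambda x,y,z: atz(w,(x+.5)/6-.5+95,(y+.5)/6-.5+70,z)[:2]
def an(a,b): v=b-a; return np.degrees(np.arctan2(v[1],v[0])).round(2)
L0,L1=P(205,80,.031),P(222,190,.031); R0,R1=P(372,60,.031),P(390,195,.031)
T0,T1=P(156,80,.024),P(204,430,.024); E0,E1=P(205,430,.024),P(470,430,.024); n0,n1=P(266,430,.0255),P(417,430,.0255)
r0,r1=P(430,78,.024),P(473,428,.024)
print("packer",an(L0,L1),an(R0,R1),L0,R0,"tab left",an(T0,T1),T0,T1,"right",an(r0,r1),r0,r1,"far edge",E0,E1,an(E0,E1)-90,"nose",n0,n1)
# long packer line from full picture
hsv=cv2.cvtColor(w["img"],cv2.COLOR_BGR2HSV); m=cv2.inRange(hsv,np.array([20,120,60]),np.array([36,255,255]))
for side in (0,1):
    pts=[]
    for v in range(25,100,2):
        us=np.where(m[v,110:180])[0]
        if len(us): pts.append(P(0,0,0)*0+atz(w,110+(us[0] if side==0 else us[-1]),v,.031)[:2])
    pts=np.array(pts); k=np.polyfit(pts[:,0],pts[:,1],1); print(len(pts),pts[0],pts[-1],np.degrees(np.arctan(k[0])))
```

```text
packer 1.82 2.36 [ 0.53551904 -0.15295536] [ 0.53201254 -0.12400214] tab left 0.21 [ 0.53506264 -0.16465629] [ 0.59559551 -0.16443579] right 2.32 [ 0.53416358 -0.11656185] [ 0.59462291 -0.11411735] far edge [ 0.59559327 -0.16424884] [ 0.5949985  -0.11470919] 0.6899999999999977 nose [ 0.59528029 -0.1521953 ] [ 0.59494304 -0.12410514]
38 [ 0.48359328 -0.15344207] [ 0.55107216 -0.15166078] 1.3327568188318153
38 [ 0.48323588 -0.12339796] [ 0.55072171 -0.12236531] 0.5062191951565536
```

View pics/w13f.png

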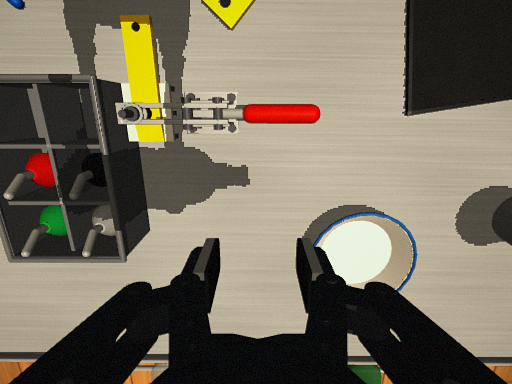

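Run:
```python
from h import *
w=dict(np.load("w13.npz"))
for u,v in [(136,26),(138,40),(141,60),(144,80),(146,95),(152,135),(150,128)]: print(atdepth(w,u,v).round(4))
from rig import optics
d=optics.get_image("scene"); cv2.imwrite("pics/sf.png",d["img"])
```

```text
[ 0.4848 -0.1382  0.0329]
[ 0.4967 -0.1378  0.0328]
[ 0.5143 -0.137   0.033 ]
[ 0.5326 -0.1368  0.0314]
[ 0.547  -0.1361  0.0321]
[ 0.588  -0.1358  0.0283]
[ 0.5803 -0.136   0.0313]
```

View pics/sf.png

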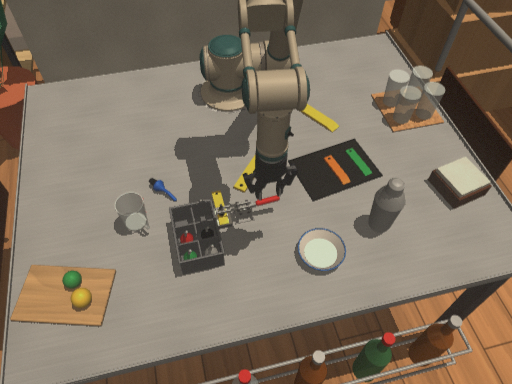

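The packer lies flat under the tip: its top is 31–33 mm above the cart along its length. In the scene picture it sits at (220,208), the other two packers are still flat on the mat at (337,170) and (359,161), and nothing else has moved. I'll hand in.

```bash
python3 -c "
from rig import order; print(order.sign_off())"
```

```text
the job is handed in; nothing more can be done
None
```

The 7 mm yellow packer from the mat is the one that fits. It is left nipped between the tab and the clamp tip, and the job is handed in at about 17 s.

- **Feel:** The push peaked at about 10 N on the bevel, partly because I was also pressing the nose down on the tab with about 8.6 N. It then fell to a 4–6 N drag. That matches the stated fit, neither loose nor forced. I did not try the 5 mm or 9 mm packers, since the first one fitted.
- **Last checks:**
  - The nose is within about 0.5 mm of the tab's far edge in the final wrist view.
  - The packer is turned about 0.9°, against 0.6–0.7° for the tab.
  - It is flat to within the depth noise.
  - The other two packers lie untouched on the mat, nothing else has moved, and the robot is clear.
- **What disagreed:**
  - Before release, the different ways of measuring the nose position differed by 2–4 mm. I relied on the close view taken after release.
  - The last push slipped forward about 6 mm instead of 3 mm, and lifted the tail about 2 mm. I lowered and levelled it before letting go.
  - The gripper read about 25 mm wide on the 28 mm packer throughout, but it held without slipping.

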